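# Seat the engraver's ball vise in its dished stand

### The job

On the knifemaker's bench, pick up the engraver's ball vise (the one with the round ball body, not the square-based vise) and set it down gently, upright and settled, in the stand with the hollowed-out top. Do not drop it in, let go of it there, and leave the square-based vise, the flat-topped stand and the hollowed stand where they are.

Things in the scene. Friction and masses are not known exactly. Their poses are not given: they have to be found in the camera images.
- ball_vise: The vise to move: bright steel, 0.4-0.8 kg, 95 mm tall. A ball 68 mm in diameter (centre 34 mm above the underside) on a small flat foot 24 mm across, with a round upright jaw head 40 mm in diameter on top, clear of the ball from 62 to 95 mm above the underside. Grip the head from above, at any yaw. Origin: centre of the foot's underside, z up. Starts upright on the bench; its place varies.
- dished_stand: Dark steel round stand, 1.5 kg, loose: 110 mm in diameter, 46 mm high, with a conical dish on top, 88 mm across at the rim, sloping at 42 degrees to a 40 mm throat (floor 8 mm above the bench). A ball let down within about 8 mm of the middle centres itself. Seated, the vise's foot hangs free with its underside 18 mm above the bench. Origin: centre of its underside, z up.
- block_vise: Bystander, leave alone: bright steel vise with the same round 40 mm head but a square body 66 x 66 x 60 mm, flat underneath; 95 mm tall. Origin: centre of its underside.
- flat_stand: Bystander, leave alone: solid dark steel disc with a flat top, 110 mm in diameter, 46 mm high, no hollow. Origin: centre of its underside.
There are look-alikes about, which are no part of the job. What is shaped like the dished_stand but purple or turquoise is not meant.

How it is judged:
At the end, for the whole second after the job is handed in: The ball vise rests, released and still, in the dish of the hollowed stand: its foot within 15 mm of the stand's axis and 11 to 25 mm above the stand's underside (18 mm when fully home), upright within 17 degrees, with the stand still flat on the bench (horizontal distance between ball_vise and dished_stand below 0.015 m and z of ball_vise in the frame of dished_stand between 0.011 and 0.025 m and angle between ball_vise's own z axis and vertical below 0.3 rad and angle between dished_stand's own z axis and vertical below 0.1 rad and height (world z) of dished_stand below 0.01 m and linear speed of ball_vise below 0.03 m/s and angular speed of ball_vise below 0.5 rad/s and contact force between ball_vise and the fingers below 0.1 N); the robot touches nothing.
It fails at once if the ball vise is dropped into the stand: released within 60 mm (horizontally) of its axis and falling free faster than 0.7 m/s (a fall of about 25 mm) (horizontal distance between ball_vise and dished_stand below 0.06 m and linear speed of ball_vise above 0.7 m/s and contact force between ball_vise and the fingers below 0.1 N).
It fails at once if the square-based vise is moved more than 30 mm (distance of block_vise from where it was at the start of the episode above 0.03 m).
It fails at once if the flat-topped stand is moved more than 30 mm (distance of flat_stand from where it was at the start of the episode above 0.03 m).
It fails at once if the hollowed stand is moved more than 40 mm (distance of dished_stand from where it was at the start of the episode above 0.04 m).
It also fails if it takes over 40 s, if anything falls off the work surface, if the arm or the gripper's body presses on something with over 40 N, if the wrist force passes 120 N, or if a joint passes its speed limit or range.

### The arm

A 6-joint arm with a two-finger parallel gripper is mounted at the origin on the work surface. World frame = base frame: x ahead of the robot, y to its left, z up, the work surface at z = 0. Lengths are in m, angles in rad, forces in N, time in s.
With the tool pointing down it reaches from about 0.25 to 0.8 m from the base axis. Payload 3.9 kg.
Tool frame: the origin (TCP) lies midway between the tips of the shut fingers; the grasp point (between the pads) lies arm.grip_depth behind it (arm.grip_depth is the distance from the TCP to the grasp point, in m); z points along the fingers, y is the line along which they close (so a half turn about z gives the same grasp; the last joint's range is limited). The gripper opens to 85 mm and grips with 20 to 120 N. Pads are 22 mm wide; open, the fingers measure 114 mm over their backs; the gripper's body (76 mm by 85 mm) begins 54 mm behind the grasp point. The pads swing forward as they close: fully open they stand 13 mm farther back than shut.
Start: joints at [-1.113, 0.26, -0.138, 1.173, 0, 1.571], TCP at [0.232, -0.471, 0.231] pointing down, gripper open.
Joint ranges: [-2.78, 2.78], [-0.83, 1.72], [-1.28, 1.37], [-1.9, 2.12], [-1.57, 1.48], [-3.14, 3.14]. Speed limits (rad/s): [2.57, 2.57, 3.14, 3.14, 3.14, 3.14].

### API

Orientations are given as a 3x3 rotation matrix whose columns are the frame's x, y, z axes.
In Python, from workcell import arm gives the robot as it stands.
- The arm moves only by the shell command python3 -m pendant 'ROWS'. ROWS is JSON, a list of rows, each a list of 5 numbers: the shift along the tool's x, y, z in mm, then the turn about the tool's z in degrees, then the opening in per cent of the stroke, from 0 (shut) to 100 (fully open). In form: [[x, y, z, spin, grip], ...]. A call has 1 to 8 rows; each row shifts and turns the commanded pose from where the row before left it, along the tool's axes as they then stand; what a row does not reach is not made up. A row lasts 1/10 s, in which the tool goes at most 50 mm and 8.59 degrees, less where a joint would pass 70% of its speed; a pose out of reach is approached as far as the arm can. A call with a gripper value outside its range is refused whole. The fingers move at their own pace and stop on an object; the grip force is fixed at half the most. Time passes only in rows, so rows that do not move let the fingers close. It gives the time, the measured TCP pose, the force, the opening and the grip force at its end, in the units of the state.
- arm.observe(): the state, without advancing time (a new reading comes with each control period).
- arm.get_image(name): name is "side" or "top" or "wrist"; returns a dict with "color" (480x640x3 uint8, blue, green, red), "z_map" (480x640 float32, m along the optical axis (not along the pixel's ray), 0 where there is no reading), "fx", "fy", "cx", "cy" (pixels), "k1" (the pictures are not rectified: a ray, as slopes to the right and down, at radius r is drawn at 1 + k1 r^2 times it, then the intrinsics apply), "rvec" (rotation vector, rad) and "tvec" (3), from world to camera coordinates, as OpenCV has them; the wrist camera has in their place "tool_from_camera" (4x4, takes a point from camera to tool coordinates, whose origin is the TCP and whose axes are the flange's). Camera axes: x right, y down, z forward; pixel columns grow to the right and rows downward; lengths in m; the calibration is good to about 2 mm. A picture is of the moment at which its call begins: read the wrist's pose just before it.
- arm.finish_job(): hands the job in; it is judged then, once.
Trained networks look in a picture, given as the dict that the camera call returned (one of the last four; its "shot" number tells which), for a name from the list of things; names that differ only in an ending like _2 or _b are one class to them, and where a whole thing is asked for, a point or a joint stands for the part that bears it (a point fixed in the world has none). Each returns a list of dicts, best first, with "conf" (0 to 1); they miss things now and then, are a little off and sometimes report something else, mostly with a low value. They report only what shows in the picture. A call takes as long as a camera call. They do not tell look-alikes from the thing itself.
- arm.masks_of(thing, picture): "mask" (480x640 bool, what is visible of it) and "location" ([column, row] in pixels, amid what is visible of it).
- arm.pinpoint(thing, picture): "location" ([column, row] in pixels: a listed point, or the origin of a listed thing).
The state is a dict: "time": time; "q": joint angles; "qd": joint speeds; "joint_torque": joint torques, N m; "tool_pos": TCP position; "orientation": TCP orientation; "ft_force": force on the tool from outside, world axes, zero at the start; "torque": the same for the moment, N m; "grip_width": opening from 0.0 (shut) to 1.0 (fully open); "finger_force": force on a finger pad.
Only numpy, scipy, OpenCV 4.12 (cv2) and the standard library are available. Lean on these libraries where they do the work, as an engineer would, in place of code of your own. Each camera call takes 0.05 s, during which the arm holds its last target. There are 200 camera calls.

## Working session

There is one attempt and no reset: what is moved stays moved. The work goes in short steps, Python scripts to look and compute and a shell command to move; the robot and the scene stay as the last step left them, time stands still between calls to the robot, and variables do not carry over. Pictures are saved under pics/ and viewed, at most 10 in all, crops included, and the job is handed in when it is done.

```bash
mkdir -p pics; cat > h.py <<'E'
import numpy as np, cv2
from workcell import arm
def cam(im, pose=None):
    "returns R,t : world = R@pc + t"
    if 'rvec' in im:
        R=cv2.Rodrigues(np.array(im['rvec'],float))[0]; return R.T, -R.T@np.array(im['tvec'],float).ravel()
    p,o=pose; T=np.array(im['tool_from_camera']); o=np.array(o)
    return o@T[:3,:3], o@T[:3,3]+np.array(p)
def cloud(im, pose=None):
    v,u=np.mgrid[:480,:640]
    K=np.array([[im['fx'],0,im['cx']],[0,im['fy'],im['cy']],[0,0,1]],float)
    pts=np.stack([u,v],-1).reshape(-1,1,2).astype(float)
    n=cv2.undistortPoints(pts,K,np.array([im['k1'],0,0,0],float)).reshape(480,640,2)
    z=im['z_map']; R,t=cam(im,pose)
    pc=np.dstack([n*z[...,None],z]); W=pc@R.T+t; W[z==0]=np.nan
    return W
E
python3 - <<'E'
from h import *
s=arm.observe(); print(s['tool_pos'],s['orientation'],arm.grip_depth)
for n in ['top','side']:
    im=arm.get_image(n); W=cloud(im); cv2.imwrite(f'pics/{n}0.png',im['color'])
    for th in ['ball_vise','dished_stand','block_vise','flat_stand']:
        for m in arm.masks_of(th,im):
            P=W[m['mask']]; P=P[~np.isnan(P[:,0])]
            if len(P)==0: continue
            print(n,th,round(m['conf'],2),np.round(m['location']),m['mask'].sum(),np.round(np.percentile(P,[2,50,98],axis=0),3).tolist())
E
```

```text
[ 0.2317395  -0.47032598  0.23045972] [[ 8.97020147e-01  4.41988813e-01 -8.63212216e-04]
 [ 4.41989656e-01 -8.97018430e-01  1.75531299e-03]
 [ 1.51143644e-06 -1.95608198e-03 -9.99998087e-01]] 0.0187
top ball_vise 0.74 [517. 174.] 1112 [[0.595, -0.311, 0.003], [0.62, -0.275, 0.059], [0.657, -0.254, 0.097]]
top dished_stand 0.82 [143. 169.] 2851 [[0.592, 0.378, 0.004], [0.645, 0.43, 0.039], [0.694, 0.479, 0.049]]
top dished_stand 0.69 [432. 329.] 2891 [[0.289, -0.168, 0.006], [0.337, -0.12, 0.04], [0.386, -0.067, 0.049]]
top dished_stand 0.66 [329. 174.] 2846 [[0.575, 0.026, 0.003], [0.629, 0.075, 0.04], [0.678, 0.126, 0.049]]
top block_vise 0.74 [385. 260.] 1394 [[0.427, -0.077, 0.02], [0.462, -0.038, 0.061], [0.502, -0.004, 0.098]]
top flat_stand 0.74 [329. 177.] 2841 [[0.575, 0.026, 0.003], [0.629, 0.075, 0.04], [0.679, 0.125, 0.049]]
top flat_stand 0.59 [218. 270.] 2888 [[0.398, 0.229, 0.011], [0.446, 0.278, 0.046], [0.497, 0.33, 0.05]]
side ball_vise 0.8 [373. 132.] 874 [[0.596, -0.305, -0.0], [0.618, -0.27, 0.053], [0.651, -0.253, 0.097]]
side ball_vise 0.21 [272. 323.] 4346 [[0.395, 0.233, 0.002], [0.438, 0.293, 0.045], [0.498, 0.334, 0.048]]
side dished_stand 0.78 [452. 221.] 2652 [[0.284, -0.168, 0.002], [0.335, -0.109, 0.035], [0.386, -0.066, 0.047]]
side dished_stand 0.66 [270. 214.] 2481 [[0.575, 0.027, 0.002], [0.624, 0.082, 0.034], [0.677, 0.129, 0.047]]
side block_vise 0.69 [377. 212.] 1900 [[0.424, -0.059, 0.004], [0.454, -0.027, 0.055], [0.505, 0.0, 0.096]]
side block_vise 0.27 [272. 215.] 2431 [[0.575, 0.028, 0.003], [0.625, 0.081, 0.034], [0.674, 0.129, 0.047]]
side flat_stand 0.82 [275. 320.] 4360 [[0.395, 0.232, 0.001], [0.438, 0.293, 0.045], [0.497, 0.334, 0.048]]
```

View pics/top0.png

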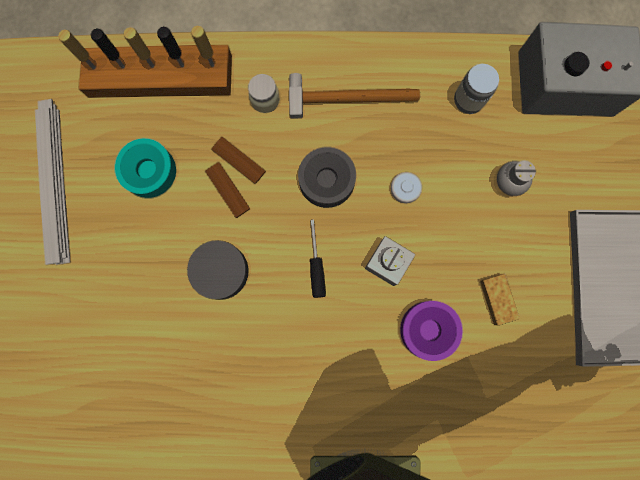

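```bash
python3 - <<'E'
from h import *
im=arm.get_image('top'); W=cloud(im); np.set_printoptions(precision=4,suppress=True)
z=W[...,2]
# vises: head tops
for c in [(517,174),(385,260)]:
    m=np.zeros(z.shape,bool); m[c[1]-50:c[1]+50,c[0]-50:c[0]+50]=1; m&=(z>.088)&(z<.105); P=W[m]
    print('head',c,len(P),np.median(P,0),P.min(0),P.max(0))
for c in [(143,169),(432,329),(329,174),(218,270)]:
    w=np.zeros(z.shape,bool); w[c[1]-50:c[1]+50,c[0]-50:c[0]+50]=1; m=w&(z>.041)&(z<.056); P=W[m][:,:2].astype(np.float32)
    print('stand',c,len(P),cv2.minEnclosingCircle(P), (P.min(0)+P.max(0))/2,'zc',z[c[1],c[0]], 'minz',np.nanmin(z[c[1]-8:c[1]+8,c[0]-8:c[0]+8]),'bgr',np.median(im['color'][m],0))
b=im['color']
cv2.imwrite('pics/crop1.png',np.vstack([np.hstack([cv2.resize(b[r-40:r+40,c-40:c+40],(256,256),interpolation=cv2.INTER_CUBIC) for c,r in g]) for g in [[(517,174),(385,260),(143,169)],[(432,329),(329,174),(218,270)]]]))
E
```

```text
head (517, 174) 362 [ 0.6263 -0.2847  0.0944] [ 0.6073 -0.3061  0.0881] [ 0.6461 -0.2656  0.0993]
head (385, 260) 404 [ 0.4655 -0.042   0.095 ] [ 0.4458 -0.0622  0.0882] [ 0.4854 -0.0228  0.0999]
stand (143, 169) 1283 ((0.6459541916847229, 0.43128514289855957), 0.05655854567885399) [0.6453 0.4321] zc 0.005741281998765446 minz 0.004303039087325544 bgr [135. 153.  10.]
stand (432, 329) 1442 ((0.3626030385494232, -0.0946311429142952), 0.09018944203853607) [ 0.357  -0.1054] zc 0.00496565651982106 minz 0.002664915887100827 bgr [147.  62. 130.]
stand (329, 174) 1343 ((0.6288684010505676, 0.07580786198377609), 0.05579494312405586) [0.6289 0.0762] zc 0.008264064623486389 minz 0.003142781332853062 bgr [73. 75. 79.]
stand (218, 270) 2692 ((0.44764748215675354, 0.2815144658088684), 0.05536188557744026) [0.4483 0.281 ] zc 0.047271497343047475 minz 0.042009371316276356 bgr [77. 79. 84.]
```

View pics/crop1.png

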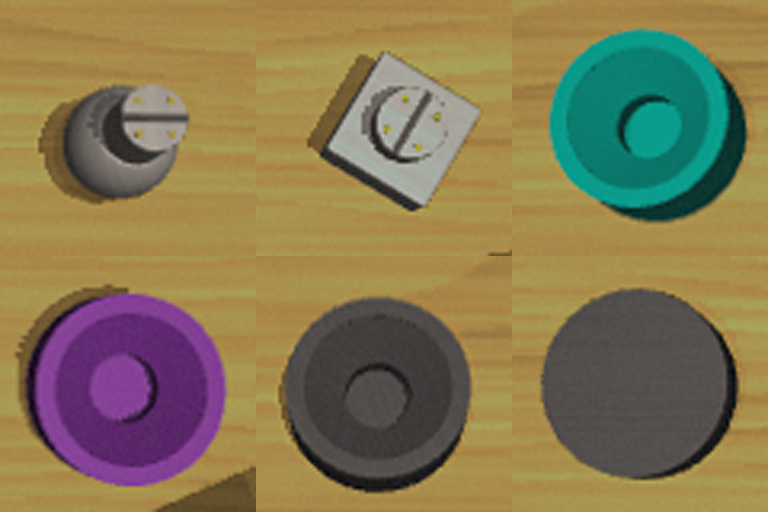

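Ball vise candidates: (517,174) has the round body and fits; (385,260) has a square base, so it is the bystander. Stand candidates: (329,174) is dark and dished and fits. (143,169) is turquoise, (432,329) is purple and (218,270) is flat-topped, so none of those. The enlarged crop confirms this. The head is at about (0.627, -0.286, 0.095) and the stand at about (0.629, 0.076).

```bash
python3 -m pendant '[[45,1,0,0,100],[50,1,0,0,100],[50,1,0,0,100],[50,1,0,0,100],[50,1,0,0,100],[50,1,0,0,100],[50,1,0,0,100],[45,1,0,0,100]]'; python3 -m pendant '[[25,1,0,0,100],[15,1,0,0,100],[6,0,0,0,100],[0,0,0,0,100]]'
python3 - <<'E'
from h import *
np.set_printoptions(precision=4,suppress=True)
s=arm.observe(); im=arm.get_image('wrist'); W=cloud(im,(s['tool_pos'],s['orientation'])); cv2.imwrite('pics/w1.png',im['color'])
print(s['tool_pos'])
z=W[...,2]; m=(z>.088)&(z<.105)&(np.hypot(W[...,0]-.627,W[...,1]+.286)<.05); P=W[m]
c,r=cv2.minEnclosingCircle(P[:,:2].astype(np.float32)); print(len(P),np.median(P,0),P.min(0),P.max(0),c,r)
d=np.array([*c,0])-s['tool_pos']; print('tool delta mm',np.array(s['orientation']).T@d*1000)
E
```

```text
time: 1.35
tool_pos: [0.5875, -0.3043, 0.2313]
orientation: [[0.897, 0.443, 0.0], [0.443, -0.897, -0.0], [0.0, 0.0, -1.0]]
ft_force: [0.7, -0.4, 1.0]
grip_width: 1.001
finger_force: 0.0
time: 1.75
tool_pos: [0.6278, -0.2869, 0.2308]
orientation: [[0.897, 0.443, -0.001], [0.443, -0.897, 0.0], [-0.0, -0.0, -1.0]]
ft_force: [0.3, -0.4, -0.3]
grip_width: 1.002
finger_force: 0.0
[ 0.6278 -0.2869  0.2308]
2610 [ 0.6305 -0.2868  0.0954] [ 0.6094 -0.3072  0.088 ] [ 0.6491 -0.2675  0.0981] (0.6291113495826721, -0.2873367667198181) 0.02006567269563675
tool delta mm [  1.041    1.0815 230.8027]
```

View pics/w1.png

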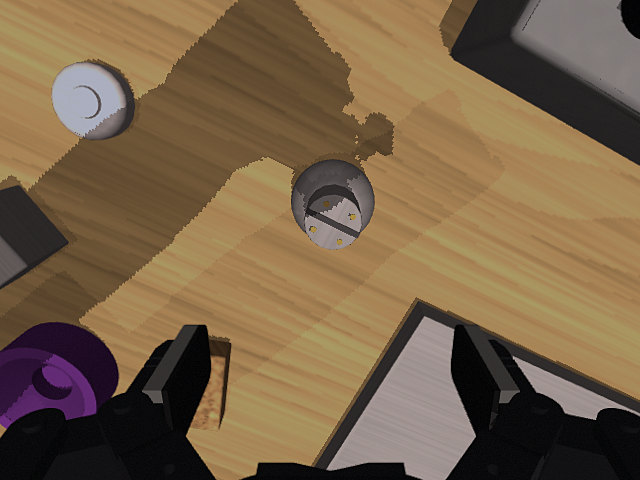

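The wrist view shows the ball vise under the gripper: head at (335,215), ball body at (333,200), and no obstruction at the fingers. The position agrees with the top view to within 2 mm.

```bash
python3 -m pendant '[[1,1,40,0,100],[0,0,45,0,100],[0,0,40,0,100],[0,0,25,0,100],[0,0,15,0,100],[0,0,3,0,100],[0,0,0,0,100]]'; python3 -m pendant '[[0,0,0,0,0],[0,0,0,0,0],[0,0,0,0,0],[0,0,0,0,0],[0,0,0,0,0],[0,0,0,0,0],[0,0,0,0,0],[0,0,0,0,0]]'
```

```text
time: 2.5
tool_pos: [0.6278, -0.2883, 0.0634]
orientation: [[0.898, 0.441, -0.001], [0.441, -0.898, 0.0], [-0.001, -0.001, -1.0]]
ft_force: [0.0, -1.0, -0.7]
grip_width: 1.0
finger_force: 0.0
time: 3.3
tool_pos: [0.6297, -0.288, 0.0648]
orientation: [[0.897, 0.442, 0.002], [0.442, -0.897, -0.001], [0.001, 0.002, -1.0]]
ft_force: [-0.1, -0.1, 6.1]
grip_width: 0.452
finger_force: 60.7
```

Gripped at the expected width (40 mm). Lifting.

```bash
python3 -m pendant '[[0,0,-5,0,0],[0,0,-15,0,0],[0,0,-25,0,0],[0,0,-25,0,0],[0,0,-20,0,0],[0,0,-10,0,0],[0,0,0,0,0],[0,0,0,0,0]]'
python3 - <<'E'
from h import *
np.set_printoptions(precision=4,suppress=True)
s=arm.observe(); print(s['tool_pos'])
im=arm.get_image('side'); W=cloud(im); b=im['color'].copy()
for m in arm.masks_of('ball_vise',im)[:2]:
    P=W[m['mask']]; P=P[~np.isnan(P[:,0])]; print(m['conf'],m['location'],np.percentile(P,[1,50,99],axis=0).tolist())
cv2.imwrite('pics/s1.png',cv2.resize(b[40:240,240:480],(720,600)))
im=arm.get_image('top'); W=cloud(im); z=W[...,2]
w=np.zeros(z.shape,bool); w[124:224,279:379]=1; m=w&(z>.041)&(z<.056)
P=W[m][:,:2].astype(np.float32); print(cv2.minEnclosingCircle(P),cv2.fitEllipse(cv2.convexHull(P)))
d=np.array([.629,.076,0])-s['tool_pos']; print('tool delta',np.array(s['orientation']).T@d*1000)
E
```

```text
time: 4.1
tool_pos: [0.6281, -0.2873, 0.1618]
orientation: [[0.897, 0.442, -0.002], [0.442, -0.897, 0.001], [-0.002, -0.002, -1.0]]
ft_force: [-0.7, 0.4, -4.8]
grip_width: 0.449
finger_force: 61.0
[ 0.6281 -0.2873  0.1618]
0.91 [378.0, 98.8] [[0.5943918724908692, -0.6445484366447187, -0.00020454258056878838], [0.6154988581703089, -0.268688459087379, 0.1428865657372172], [0.7984382628734784, -0.2531472095431251, 0.19247594895752185]]
((0.6284897923469543, 0.07547740638256073), 0.05585237592458725) ((0.628702700138092, 0.07584761083126068), (0.1089794784784317, 0.11097287386655807), 90.01010131835938)
tool delta [ 161.666  -325.2205  162.1724]
```

View pics/s1.png

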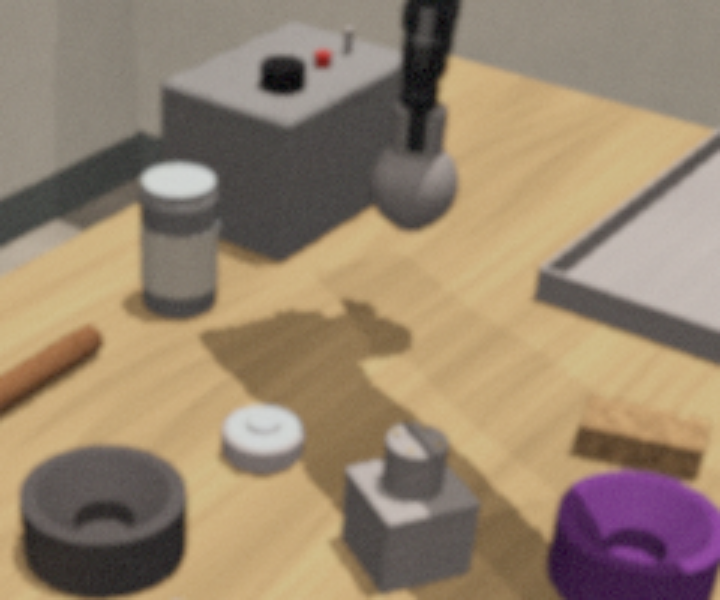

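The side view shows the vise held upright by the head at crop (415,185), well clear. The dished stand is at crop (105,515) and has not moved. Carrying it across.

```bash
python3 -m pendant '[[10,-20,0,0,0],[20,-40,0,0,0],[20,-40,0,0,0],[20,-40,0,0,0],[20,-40,0,0,0],[20,-40,0,0,0],[20,-40,0,0,0],[16,-33,0,0,0]]'; python3 -m pendant '[[10,-20,0,0,0],[4,-9,0,0,0],[2,-3,0,0,0],[0,0,0,0,0],[0,0,0,0,0]]'
python3 - <<'E'
from h import *
np.set_printoptions(precision=4,suppress=True)
s=arm.observe(); print(s['tool_pos'])
im=arm.get_image('side'); W=cloud(im); 
for m in arm.masks_of('ball_vise',im)[:2]:
    P=W[m['mask']]; P=P[~np.isnan(P[:,0])&(np.hypot(P[:,0]-.629,P[:,1]-.076)<.06)]
    P=P[P[:,2]<.155]; A=np.c_[2*P,np.ones(len(P))]; x=np.linalg.lstsq(A,(P**2).sum(1),rcond=None)[0]
    print(m['conf'],m['location'],len(P),P[:,2].min(),'sphere',x[:3],np.sqrt(x[3]+x[:3]@x[:3]))
d=np.array([.629,.076,0])-s['tool_pos']; print('tool delta',np.array(s['orientation']).T@d*1000)
cv2.imwrite('pics/s2.png',cv2.resize(im['color'][60:260,160:400],(720,600)))
E
```

```text
time: 5.05
tool_pos: [0.6293, 0.0429, 0.1627]
orientation: [[0.896, 0.443, -0.001], [0.443, -0.896, 0.001], [-0.001, -0.001, -1.0]]
ft_force: [-0.1, 0.1, -3.9]
grip_width: 0.454
finger_force: 61.5
time: 5.55
tool_pos: [0.6304, 0.0742, 0.1631]
orientation: [[0.898, 0.441, -0.0], [0.441, -0.898, -0.001], [-0.001, 0.0, -1.0]]
ft_force: [0.4, 0.3, -4.7]
grip_width: 0.447
finger_force: 61.6
[0.6304 0.0742 0.1631]
0.71 [274.4, 164.5] 759 0.0977047932046059 sphere [0.6295 0.0747 0.1318] 0.03338503295912587
tool delta [ -0.4003  -2.3293 163.1347]
```

View pics/s2.png

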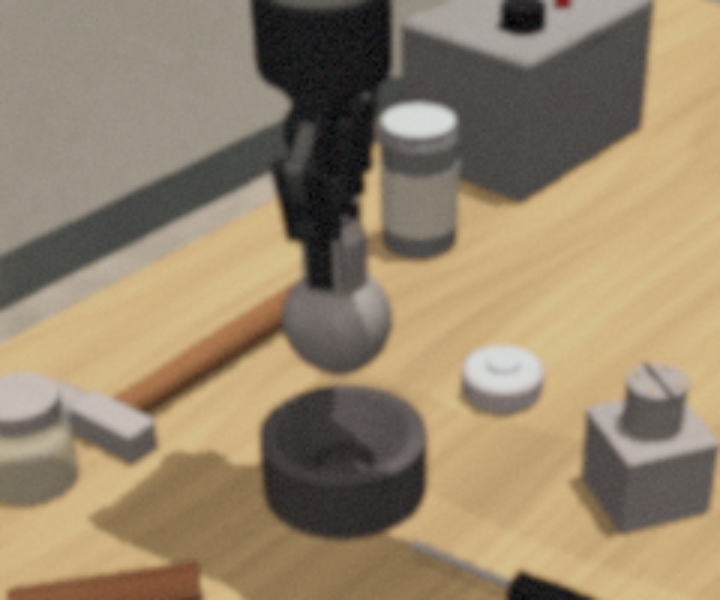

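The vise hangs upright at crop (335,320), centred over the dark dish at (343,450) to within 1–2 mm, with its foot about 98 mm up. Home is about 80 mm lower, so I'll lower most of the way and then finish slowly, watching the force.

```bash
python3 -m pendant '[[0,-1,15,0,0],[0,0,20,0,0],[0,0,15,0,0],[0,0,10,0,0],[0,0,7,0,0],[0,0,4,0,0],[0,0,0,0,0],[0,0,0,0,0]]'; python3 -m pendant '[[0,0,2,0,0],[0,0,2,0,0],[0,0,2,0,0],[0,0,0,0,0],[0,0,0,0,0]]'
```

```text
time: 6.45
tool_pos: [0.6306, 0.0764, 0.0929]
orientation: [[0.897, 0.442, 0.001], [0.442, -0.897, 0.0], [0.001, 0.0, -1.0]]
ft_force: [-0.2, 0.7, -4.0]
grip_width: 0.45
finger_force: 61.7
time: 6.95
tool_pos: [0.63, 0.0764, 0.0862]
orientation: [[0.897, 0.442, -0.0], [0.442, -0.897, -0.0], [-0.0, -0.0, -1.0]]
ft_force: [0.3, -0.3, -4.1]
grip_width: 0.454
finger_force: 61.7
```

```bash
python3 -m pendant '[[0,0,1,0,0],[0,0,1,0,0],[0,0,0,0,0],[0,0,0,0,0]]'; python3 -m pendant '[[0,0,1,0,0],[0,0,0,0,0],[0,0,0,0,0]]'
```

```text
time: 7.35
tool_pos: [0.6303, 0.0761, 0.0845]
orientation: [[0.897, 0.442, 0.001], [0.442, -0.897, -0.0], [0.0, 0.001, -1.0]]
ft_force: [-0.4, -1.3, -3.4]
grip_width: 0.449
finger_force: 61.7
time: 7.65
tool_pos: [0.6305, 0.0759, 0.0841]
orientation: [[0.897, 0.442, 0.001], [0.442, -0.897, -0.001], [0.001, 0.001, -1.0]]
ft_force: [-0.8, -2.2, 3.9]
grip_width: 0.45
finger_force: 62.3
```

Contact: the vertical force rose by about 8 N at the expected height. Releasing gently.

```bash
python3 -m pendant '[[0,0,0,0,50],[0,0,0,0,55],[0,0,0,0,65],[0,0,0,0,80],[0,0,0,0,100],[0,0,0,0,100],[0,0,0,0,100],[0,0,0,0,100]]'
python3 - <<'E'
from h import *
np.set_printoptions(precision=4,suppress=True)
im=arm.get_image('side'); W=cloud(im)
for m in arm.masks_of('ball_vise',im)[:1]:
    P=W[m['mask']]; print(m['conf'],m['location'],np.nanmedian(P,0),np.nanmin(P,0),np.nanmax(P,0))
cv2.imwrite('pics/s3.png',cv2.resize(im['color'][100:260,180:372],(720,600)))
E
```

```text
time: 8.45
tool_pos: [0.6301, 0.0764, 0.0833]
orientation: [[0.897, 0.442, 0.0], [0.442, -0.897, 0.0], [0.0, -0.0, -1.0]]
ft_force: [-0.1, 0.1, -0.6]
grip_width: 1.0
finger_force: 0.0
0.93 [275.2, 200.7] [0.6107 0.0869 0.0694] [ 0.5936 -0.0758 -0.0006] [0.7384 0.1145 0.1412]
```

View pics/s3.png

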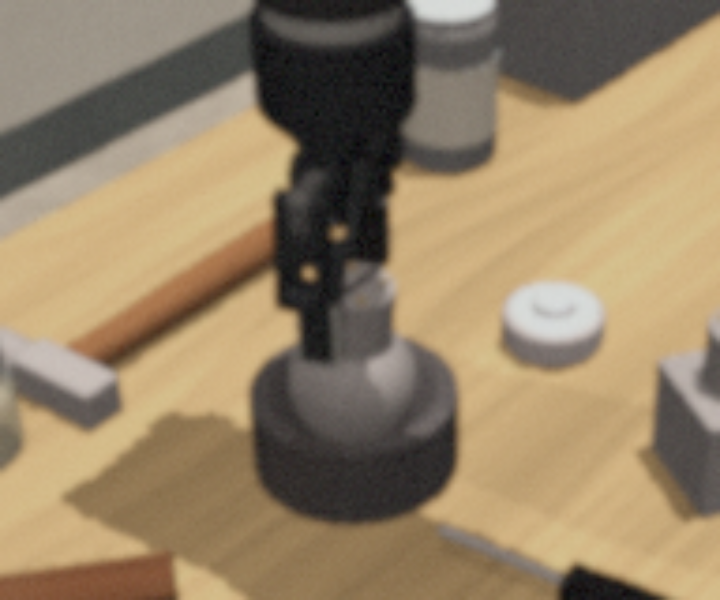

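The fingers are open and the vise sits upright in the dish at (355,390), with no force left. Retreating straight up and checking.

```bash
python3 -m pendant '[[0,0,-5,0,100],[0,0,-15,0,100],[0,0,-30,0,100],[0,0,-40,0,100],[0,0,-30,0,100],[0,0,-15,0,100],[0,0,0,0,100],[0,0,0,0,100]]'
python3 - <<'E'
from h import *
np.set_printoptions(precision=4,suppress=True)
s=arm.observe(); im=arm.get_image('wrist'); W=cloud(im,(s['tool_pos'],s['orientation'])); z=W[...,2]
r=np.hypot(W[...,0]-.629,W[...,1]-.076)<.07
P=W[r&(z>.104)&(z<.125)]; print('head',len(P),np.median(P,0),cv2.minEnclosingCircle(P[:,:2].astype(np.float32)))
P=W[r&(z>.041)&(z<.053)]; P=P[np.hypot(P[:,0]-.629,P[:,1]-.076)>.042]; print('rim',len(P),cv2.fitEllipse(cv2.convexHull(P[:,:2].astype(np.float32))),np.median(P,0))
cv2.imwrite('pics/w2.png',im['color'])
E
```

```text
time: 9.35
tool_pos: [0.63, 0.0763, 0.2182]
orientation: [[0.897, 0.442, 0.0], [0.442, -0.897, 0.0], [0.0, 0.0, -1.0]]
ft_force: [-0.8, 0.0, -0.9]
grip_width: 1.002
finger_force: 0.0
head 3191 [0.628  0.0744 0.1134] ((0.6260986328125, 0.07372099906206131), 0.02029815874993801)
rim 6143 ((0.6298678517341614, 0.07471933215856552), (0.10973342508077621, 0.11027839779853821), 114.51542663574219) [0.6447 0.0797 0.0464]
```

View pics/w2.png

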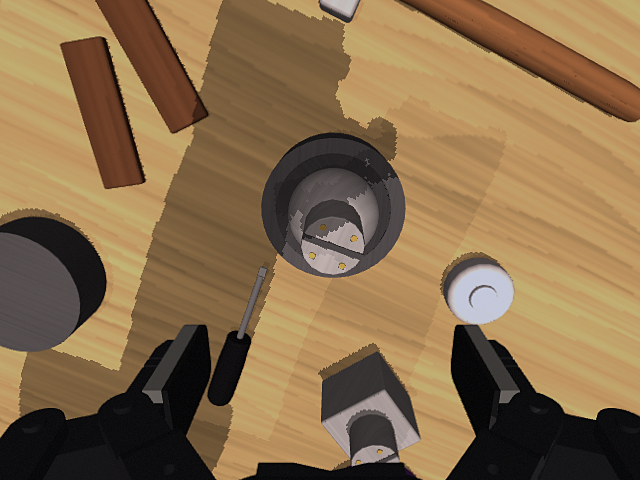

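The vise is seated: head top at z = 0.113 (95 + 18 mm), tilt about 3°, on the stand's axis at (333,205). The stand and the bystanders have not moved. Handing in.

```bash
python3 -c "
from workcell import arm
print(arm.finish_job())"
```

```text
the job is handed in; nothing more can be done
None
```

The ball vise is seated in the dark dished stand, upright to within about 3° by my last measurement, released with the gripper clear, and the job is handed in; `finish_job` returned no verdict.

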